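# Close up the spice chest

## Robot

A 6-joint arm with a two-finger parallel gripper is mounted at the origin on a cart in front of the work surface, level with it; the furniture and walls round the work are solid. World frame = base frame: x ahead of the robot, y to its left, z up, the work surface at z = 0. Lengths are in m, angles in rad, forces in N, time in s.
With the tool pointing down it reaches from about 0.3 to 0.825 m from the base axis. Payload 5.4 kg.
Tool frame: the origin (TCP) lies at the very end of the fingers, on their centre line; the grasp point (between the pads) lies 19 mm behind it; z points along the fingers, y is the line along which they close (so a half turn about z gives the same grasp; the last joint's range is limited). The gripper opens to 92 mm and grips with 3 to 60 N. Pads are 20 mm wide; open, the fingers measure 128 mm over their backs; the gripper's body (75 mm by 189 mm) begins 69 mm behind the grasp point.
Start: joints at [-1.539, 0.158, 1.597, -0, 1.386, -0.21], TCP at [0.138, -0.558, 0.215] pointing down, gripper open.
Joint ranges: [-2.91, 2.91], [-0.94, 2.29], [0.18, 2.7], [-1.29, 4.43], [0.17, 2.64], [-3, 3]. Speed limits (rad/s): [2.57, 2.57, 3.14, 3.14, 3.14, 3.14].

## Interface

Orientations are given as a 3x3 rotation matrix whose columns are the frame's x, y, z axes.
In Python, from cell import r gives the robot as it stands.
- The arm moves only by the tool drive_tool, never from a script. Its argument "motion" is a list that holds one entry, the list of rows, each a list of 5 numbers: the shift along the tool's x, y, z in m, then the turn about the tool's z in units of 8 degrees (1.0 is 8 degrees), then the opening, from -1 (shut) to 1 (fully open). In form: [[[tx, ty, tz, turn, hand], ...]]. A call has 1 to 10 rows; each row shifts and turns the commanded pose from where the row before left it, along the tool's axes as they then stand; what a row does not reach is not made up. A row lasts 1/10 s, in which the tool goes at most 50 mm and 8.59 degrees, less where a joint would pass 70% of its speed; a pose out of reach is approached as far as the arm can. A call is refused whole if a number of a shift passes 0.05 or a number of a turn 1, either way. A call with a gripper value outside its range is refused whole. The fingers move at their own pace and stop on an object; "newtons" is the grip in N (left out, the last holds). Time passes only in rows, so rows that do not move let the fingers close. It gives the time, the measured TCP pose, the force, the opening and the grip force at its end, in the units of the state.
- r.state(): the state, without advancing time (a new reading comes with each control period).
- r.snapshot(name): name is "side" or "top"; returns the picture (384x512x3 uint8, blue, green, red); there is no depth.
- r.camera_info(name): a dict with "fx", "fy", "cx", "cy" (pixels), "xyz" and "attitude" of the camera in the world. Camera axes: x right, y up, looking along -z (the intrinsics and any distortion apply to the point x, -y, -z); pixel columns grow to the right and rows downward; lengths in m; the calibration is good to about 2 mm. A picture is of the moment at which its call begins. camera_info takes no time and is no camera call.
- r.sign_off(): hands the job in; it is judged then, once.
The state is a dict: "time": time; "joint_positions": joint angles; "qvel": joint speeds; "joint_efforts": joint torques, N m; "ee_pos": TCP position; "ee_rot": TCP orientation; "contact_force": force on the tool from outside, world axes, zero at the start; "torque": the same for the moment, N m; "grip_width": finger opening in m; "grip_force": force on a finger pad.
Only numpy, scipy, OpenCV 4.12 (cv2) and the standard library are available. Lean on these libraries where they do the work, as an engineer would, in place of code of your own. Each camera call takes 0.05 s, during which the arm holds its last target. There are 200 camera calls.

## Task

Close up the small wooden spice chest using only pushes of the fingertips: push its drawer fully home, swing its lid down flat, and only once the lid is down push the small steel catch on the chest's top all the way across so that it overlaps the lid. Pick nothing up, keep the two jars in the drawer standing, and leave the spoon in the tray and the two jars that stand beside the chest where they are.

Things in the scene. Friction and masses are not known exactly. Their poses are not given: they have to be found in the camera images.
- chest: Fixed pale wooden chest, 160 deep (x) by 190 wide (y) by 118 mm high. Origin: centre of its underside, on the table; x points from the drawer front (robot side) to the back, y left, z up; yaw up to 0.25 rad either way. Drawer below; above it a tray 28 mm deep under the lid. At the right (y -95 to -53 mm) a fixed deck 118 mm high carries the catch; the shut lid lies flush with it.
- drawer (a joint): Opening of the drawer in m: 0 fully home, starts 0.04 to 0.075, 0.10 at its stop. It slides along the chest's x, pushed home towards +x; about 1.5 N of friction.
- drawer_front (a point): Centre of the width of the drawer's front face, 60 mm above the table, moving with the drawer. The front panel is 186 mm wide and reaches from 6 to 76 mm above the table; with the drawer home its face stands 91 mm before the chest's origin. A steel ledge pull 90 mm wide stands 9 mm proud of it, 17 to 27 mm above the table.
- lid (a joint): Angle of the lid in rad: 0 shut and flat, 1.57 upright, starts 1.70 to 2.0 (leaning outward to the left, over +y of the chest). A stiff hinge holds it wherever it is left (0.3 N m of friction: 2 to 4 N at the edge).
- lid_hinge (a point): Middle of the hinge line, which runs along the chest's x at its left upper edge: chest y = +95 mm, 110 mm above the table. Does not move.
- lid_edge (a point): Middle of the free edge of the lid, on its outer face (the top face when shut). The lid is a flat panel 160 mm along the hinge, 8 mm thick, and reaches 149 mm from the hinge line; its inner face lies in the plane of the hinge line. Upright, its outer face looks to chest +y, so it is pushed shut towards -y and down.
- catch (a joint): Travel of the catch in m: 0 clear of the lid (starts 0 to 0.003), 0.024 fully across, overlapping the shut lid by about 12 mm. It slides along the chest's +y; about 1.5 N of friction.
- catch_tab (a point): Centre of the outer (chest -y) side of the catch's upright tab, moving with the catch. The tab is 36 mm along chest x, 12 mm thick along y, and reaches from 122 to 142 mm above the table; this point is 134.5 mm above the table and, with the catch at 0, at chest y = -92 mm.
- mace: one of two squat round spice jars, 40 mm across, 60 mm high, standing loose in the drawer; origin at the centre of its underside, z up
- allspice: the other squat round spice jar in the drawer, 42 mm across, 61 mm high; origin at the centre of its underside, z up
- cinnamon: Round spice jar with a cream cap, 56 mm across, 111 mm high, loose on the table at the front left of the chest; origin at the centre of its underside, z up
- sage: Slim round spice jar with a red cap, 43 mm across, 104 mm high, loose on the table at the front right of the chest; origin at the centre of its underside, z up
- teaspoon_1: Teaspoon, 130x26x11 mm, lying loose in the tray under the lid; origin at the centre of its underside

How it is judged:
By the outcome, as a careful person would: the job done as asked, in the order asked, and still so for the second after the job is handed in, with the robot touching nothing.
It also fails if it takes over 58 s, if anything falls off the work surface, if the arm or the gripper's body presses on something with over 40 N, if the wrist force passes 120 N, or if a joint passes its speed limit or range.

## Working session

There is one attempt and no reset: what is moved stays moved. The work goes in short steps, Python scripts to look and compute and a tool call to move; the robot and the scene stay as the last step left them, time stands still between calls to the robot, and variables do not carry over. Pictures are saved under pics/ and viewed, at most 10 in all, crops included, and the job is handed in when it is done.

Besides the shell and the picture viewer there is one more tool, called in YAML: its name, and indented under it one key for each argument. drive_tool: Moves the arm, as the interface text tells. Its arguments: {"type":"object","properties":{"motion":{"type":"array","items":{"type":"array","items":{"type":"array","items":{"type":"number"}}}},"newtons":{"type":"number"}},"required":["motion"]}

```bash
mkdir -p pics; python3 - <<'E'
from cell import r
import cv2,numpy as np
for n in("side","top"):
    cv2.imwrite(f"pics/{n}0.png",r.snapshot(n)); print(n,r.camera_info(n))
s=r.state();print(s["time"],s["ee_pos"],s["ee_rot"],s["grip_width"])
E
```

```text
side {'fx': 478.31576420689464, 'fy': 478.31576420689464, 'cx': 249.79675774238427, 'cy': 199.14474126909747, 'xyz': array([-0.19759762,  0.55482953,  0.50159804]), 'attitude': array([[-0.57684031,  0.32861956, -0.74783985],
       [-0.81685623, -0.2332661 ,  0.52757258],
       [-0.00107502,  0.91520277,  0.40299223]])}
top {'fx': 401.6722498014546, 'fy': 401.6722498014546, 'cx': 256.2924571002168, 'cy': 186.5093340979145, 'xyz': array([0.48466324, 0.03303125, 0.99110293]), 'attitude': array([[-0.02368245,  0.99904715, -0.0366596 ],
       [-0.99971733, -0.02374351, -0.00123116],
       [-0.00210041,  0.03662008,  0.99932705]])}
0.1 [ 0.13763527 -0.55770435  0.21371254] [[ 9.70917855e-01  2.39412858e-01 -4.22042073e-05]
 [ 2.39412578e-01 -9.70916420e-01  1.70972199e-03]
 [ 3.68352671e-04 -1.67010383e-03 -9.99998538e-01]] 0.09188999409798893
```

View pics/side0.png

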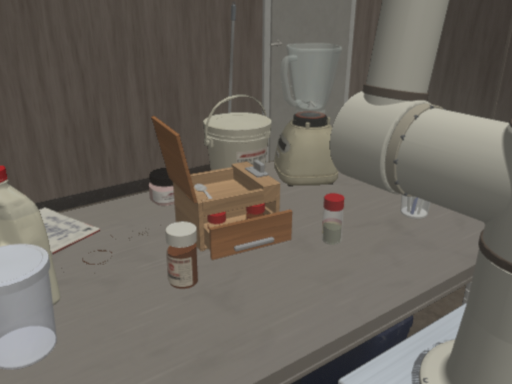

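View pics/top0.png

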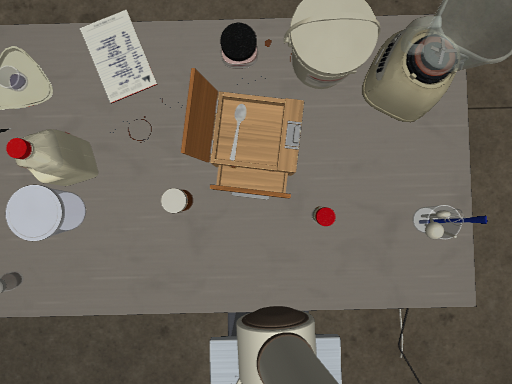

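The top view shows the chest at about (255,135), the lid leaning left at (200,115), the catch at (293,135), and the drawer front at (250,192). Cinnamon is at (175,200) and sage at (325,216). I'll enlarge the top view next.

```bash
python3 - <<'E'
import cv2
a=cv2.imread("pics/top0.png")[60:210,160:340]
cv2.imwrite("pics/c1.png",cv2.resize(a,None,fx=4,fy=4,interpolation=cv2.INTER_CUBIC))
a=cv2.imread("pics/side0.png")[110:260,150:350]
cv2.imwrite("pics/c2.png",cv2.resize(a,None,fx=4,fy=4,interpolation=cv2.INTER_CUBIC))
E
```

```text
(no output)
```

View pics/c1.png

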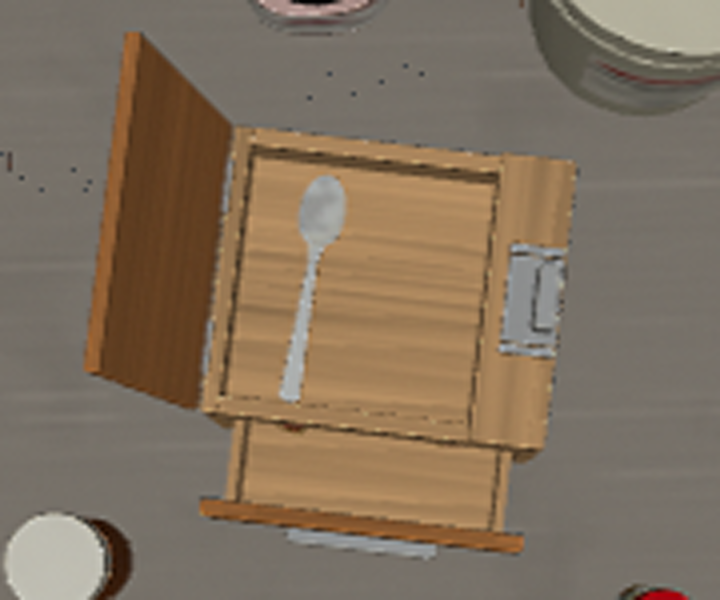

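View pics/c2.png

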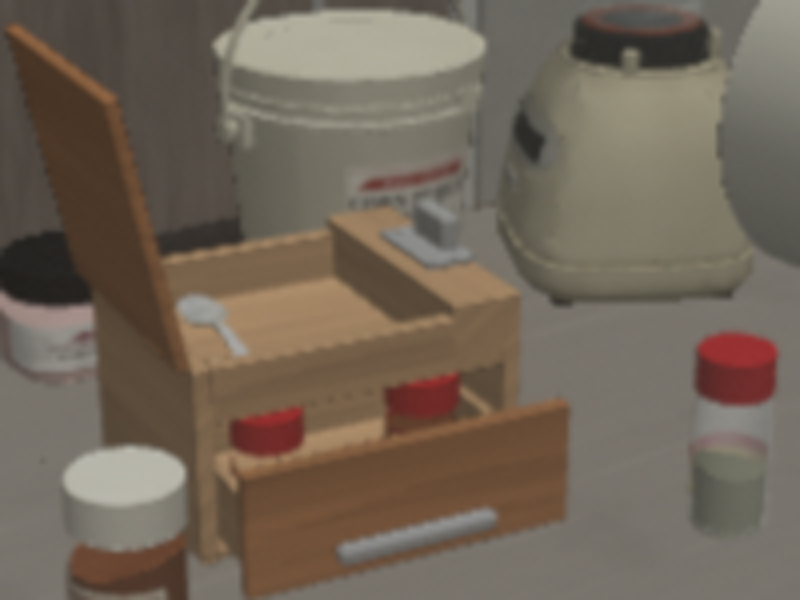

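The crops show the deck's outer corners at crop px (575,162) and (543,452), the left rim corners at (235,128) and (205,410), and the drawer front edge from (203,514) to (523,552). The lid's free edge runs from (127,33) to (86,372), and the catch tab is at about (545,298).

```bash
cat > h.py <<'E'
import numpy as np
from cell import r
def ray(n,u,v,z):
    c=r.camera_info(n);d=c["attitude"]@np.array([(u-c["cx"])/c["fx"],-(v-c["cy"])/c["fy"],-1])
    return c["xyz"]+d*(z-c["xyz"][2])/d[2]
def proj(n,p):
    c=r.camera_info(n);q=c["attitude"].T@(np.array(p)-c["xyz"])
    return c["cx"]-c["fx"]*q[0]/q[2],c["cy"]+c["fy"]*q[1]/q[2]
E
python3 - <<'E'
from h import *
c1=lambda u,v,z:ray("top",160+u/4-.4,60+v/4-.4,z)
P=[((80,-95),c1(575,162,.118)),((-80,-95),c1(543,452,.118)),((80,95),c1(235,128,.11)),((-80,95),c1(205,410,.11))]
A=np.array([p[0] for p in P])/1e3;B=np.array([p[1][:2] for p in P])
a=A-A.mean(0);b=B-B.mean(0)
yaw=np.arctan2((a[:,0]*b[:,1]-a[:,1]*b[:,0]).sum(),(a*b).sum())
R=np.array([[np.cos(yaw),-np.sin(yaw)],[np.sin(yaw),np.cos(yaw)]]);t=B.mean(0)-R@A.mean(0)
print("yaw",yaw,"org",t,"res mm",1e3*(B-(A@R.T+t)))
loc=lambda p:R.T@(p[:2]-t)
for uv in((203,514),(523,552)):print("drawer",loc(c1(*uv,.076)))
print("catch tab top outer R/L?",loc(c1(557,262,.142)),loc(c1(552,332,.142)), loc(c1(530,298,.142)))
for th in np.arange(1.6,2.1,.05):
  y=.095-.149*np.cos(th)+.008*np.sin(th);z=.11+.149*np.sin(th)+.008*np.cos(th)
  print(round(th,2),round(y,4),round(z,4),loc(c1(127,33,z)),loc(c1(86,372,z)))
for n,(u,v,z) in dict(cin=(175.0-1.5,200,.111),sage=(325,215.5,.104)).items():
  p=ray("top",u,v,z);print(n,p,loc(p))
for xy in((-.091,0),(0,.095),(0,-.092)):print(R@np.array(xy)+t)
# project lid edge corners into side for angle check
for th in(1.8,1.85,1.9,1.95,2.0):
  y=.095-.149*np.cos(th)+.008*np.sin(th);z=.11+.149*np.sin(th)+.008*np.cos(th)
  print(th,[np.round((np.array(proj("side",[*(R@np.array([x,y])+t),z]))-[150,110])*4) for x in(-.08,.08)])
E
```

```text
yaw -0.1384275841786364 org [0.63775946 0.030206  ] res mm [[-0.17154517  1.42731892]
 [-0.44558373  1.21342417]
 [-0.84460566 -0.11602287]
 [ 1.46173456 -2.52472022]]
drawer [-0.13451839  0.09106682]
drawer [-0.13516023 -0.0925133 ]
catch tab top outer R/L? [ 0.01887334 -0.08794619] [-0.01859385 -0.08944702] [-0.00189148 -0.07582795]
1.6 0.1073 0.2587 [0.07841115 0.13040455] [-0.07956703  0.1301602 ]
1.65 0.1148 0.2579 [0.07866377 0.13056761] [-0.07948759  0.13032299]
1.7 0.1221 0.2567 [0.07903271 0.13080574] [-0.07937159  0.13056073]
1.75 0.1294 0.2552 [0.07951704 0.13111834] [-0.0792193   0.13087282]
1.8 0.1366 0.2533 [0.08011554 0.13150464] [-0.07903112  0.13125848]
1.85 0.1438 0.251 [0.08082672 0.13196367] [-0.0788075   0.13171676]
1.9 0.1507 0.2484 [0.0816488  0.13249428] [-0.07854901  0.13224649]
1.95 0.1576 0.2455 [0.08257974 0.13309514] [-0.0782563   0.13284637]
2.0 0.1643 0.2422 [0.08361719 0.13376476] [-0.0779301   0.13351489]
2.05 0.1708 0.2385 [0.08475857 0.13450146] [-0.07757122  0.13425038]
cin [0.49169154 0.21614896 0.111     ] [-0.17032817  0.16400895]
sage [ 0.4497063  -0.11570929  0.104     ] [-0.16612003 -0.17046817]
[0.54762995 0.04276272]
[0.65086813 0.12429725]
[ 0.62506476 -0.06091395]
1.8 [array([ 99., 105.]), array([-1., 29.])]
1.85 [array([ 85., 112.]), array([-14.,  35.])]
1.9 [array([ 71., 119.]), array([-27.,  41.])]
1.95 [array([ 57., 128.]), array([-39.,  48.])]
2.0 [array([ 43., 136.]), array([-51.,  56.])]
```

Chest: yaw -0.138, origin (0.638, 0.030). The drawer is open about 44 mm and the lid is at about 1.76 rad. I'll turn the tool so its x axis lies along chest x, which makes tool y equal to −chest y, then approach the drawer with the fingers shut.

drive_tool:
  motion:
    - [[0,0,0,1,-1],[0,0,0,1,-1],[0,0,0,0.72,-1],[0.012,-0.03,0,0,-1],[0.012,-0.03,0,0,-1],[0.012,-0.03,0,0,-1],[0.012,-0.03,0,0,-1],[0.012,-0.03,0,0,-1],[0.012,-0.03,0,0,-1],[0.012,-0.03,0,0,-1]]
  newtons: 10

```text
time: 1.1
ee_pos: [0.2501, -0.3603, 0.2142]
ee_rot: [[0.99, -0.138, -0.0], [-0.138, -0.99, 0.001], [-0.0, -0.001, -1.0]]
contact_force: [0.3, -0.5, -0.2]
grip_width: 0.0137
grip_force: 0.0
```

drive_tool:
  motion:
    - [[0.012,-0.03,0,0,-1],[0.012,-0.03,0,0,-1],[0.012,-0.03,0,0,-1],[0.012,-0.03,0,0,-1],[0.012,-0.03,0,0,-1],[0.012,-0.03,0,0,-1],[0.012,-0.03,0,0,-1],[0.012,-0.03,0,0,-1],[0.012,-0.03,0,0,-1],[0.012,-0.03,0,0,-1]]

```text
time: 2.1
ee_pos: [0.4101, -0.0798, 0.2143]
ee_rot: [[0.991, -0.137, -0.0], [-0.137, -0.991, 0.0], [-0.0, -0.0, -1.0]]
contact_force: [-0.1, -0.9, -0.9]
grip_width: 0.0005
grip_force: 0.0
```

```bash
cat >> h.py <<'E'
yaw=-.1384;O=np.array([.6378,.0302,0])
R=np.array([[np.cos(yaw),-np.sin(yaw),0],[np.sin(yaw),np.cos(yaw),0],[0,0,1]])
def st():
    s=r.state();q=s["ee_rot"]
    print("t",s["time"],"local",np.round(R.T@(s["ee_pos"]-O),4),"toolx yaw",np.arctan2(q[1,0],q[0,0]),"F",np.round(R.T@s["contact_force"],2),"w",s["grip_width"])
E
python3 -c "from h import *;st()"
```

```text
t 2.1 local [-0.2103 -0.1403  0.2143] toolx yaw -0.13792677589646365 F [ 0.01 -0.92 -0.89] w 0.00047899550097399587
```

drive_tool:
  motion:
    - [[0.008,-0.025,0,0,-1],[0.008,-0.025,0,0,-1],[0.008,-0.025,0,0,-1],[0.008,-0.025,0,0,-1],[0,0,0.03,0,-1],[0,0,0.04,0,-1],[0,0,0.04,0,-1],[0,0,0.03,0,-1],[0,0,0.022,0,-1],[0,0,0,0,-1]]

```text
time: 3.1
ee_pos: [0.4519, 0.0143, 0.0492]
ee_rot: [[0.99, -0.138, -0.008], [-0.138, -0.99, 0.002], [-0.008, -0.001, -1.0]]
contact_force: [-0.6, -0.3, 0.4]
grip_width: 0.0007
grip_force: 0.0
```

```bash
python3 -c "from h import *;st()"
```

```text
t 3.1 local [-0.1819 -0.0414  0.0492] toolx yaw -0.13800920214014803 F [-0.59 -0.41  0.38] w 0.0006708762037035613
```

drive_tool:
  motion:
    - [[0.012,0,0,0,-1],[0.012,0,0,0,-1],[0.004,0,0,0,-1],[0.002,0,0,0,-1],[0.002,0,0,0,-1],[0.002,0,0,0,-1],[0.002,0,0,0,-1],[0.002,0,0,0,-1],[0.002,0,0,0,-1],[0.002,0,0,0,-1]]

```text
time: 4.1
ee_pos: [0.4969, 0.0078, 0.0525]
ee_rot: [[0.991, -0.137, -0.0], [-0.137, -0.991, 0.0], [-0.0, -0.0, -1.0]]
contact_force: [-1.6, 0.5, 0.5]
grip_width: 0.0003
grip_force: 0.8
```

```bash
python3 -c "from h import *;st()"
```

```text
t 4.1 local [-0.1364 -0.0417  0.0525] toolx yaw -0.13793288433569972 F [-1.65  0.32  0.49] w 0.00033087084284528026
```

In contact at about 1.6 N. About 35 mm of travel remains.

drive_tool:
  motion:
    - [[0.003,0,0,0,-1],[0.003,0,0,0,-1],[0.003,0,0,0,-1],[0.003,0,0,0,-1],[0.003,0,0,0,-1],[0.003,0,0,0,-1],[0.003,0,0,0,-1],[0.003,0,0,0,-1],[0.002,0,0,0,-1],[0.002,0,0,0,-1]]

```text
time: 5.1
ee_pos: [0.5248, 0.0038, 0.0526]
ee_rot: [[0.99, -0.138, -0.0], [-0.138, -0.99, -0.0], [-0.0, 0.0, -1.0]]
contact_force: [-0.7, -0.5, 0.2]
grip_width: 0.0003
grip_force: 0.8
```

drive_tool:
  motion:
    - [[0.002,0,0,0,-1],[0.002,0,0,0,-1],[0.001,0,0,0,-1],[0.001,0,0,0,-1]]

```text
time: 5.5
ee_pos: [0.5306, 0.003, 0.0526]
ee_rot: [[0.99, -0.138, -0.0], [-0.138, -0.99, -0.0], [-0.0, 0.0, -1.0]]
contact_force: [-2.6, -0.8, 0.6]
grip_width: 0.0003
grip_force: 0.8
```

```bash
python3 -c "from h import *;st()"
```

```text
t 5.5 local [-0.1024 -0.0418  0.0526] toolx yaw -0.13797649278787852 F [-2.52 -1.11  0.62] w 0.0003161665402466673
```

drive_tool:
  motion:
    - [[0.001,0,0,0,-1],[0.001,0,0,0,-1],[0.001,0,0,0,-1]]

```text
time: 5.8
ee_pos: [0.5324, 0.0027, 0.0525]
ee_rot: [[0.991, -0.137, -0.003], [-0.137, -0.991, 0.0], [-0.003, 0.0, -1.0]]
contact_force: [-8.9, -0.1, 5.6]
grip_width: 0.0
grip_force: 4.2
```

drive_tool:
  motion:
    - [[0.001,0,0,0,-1],[0.001,0,0,0,-1],[0,0,0,0,-1]]

```text
time: 6.1
ee_pos: [0.5325, 0.0027, 0.0525]
ee_rot: [[0.991, -0.137, -0.008], [-0.137, -0.991, 0.001], [-0.008, 0.0, -1.0]]
contact_force: [-14.8, 0.1, 10.7]
grip_width: 0.0006
grip_force: 7.0
```

```bash
python3 -c "from h import *;st()"
```

```text
t 6.1 local [-0.1005 -0.0418  0.0525] toolx yaw -0.13734536935258934 F [-14.65  -1.93  10.71] w 0.0005761654342201197
```

The drawer is home: it stopped moving and the force rose to 15 N. Next I back off, rise, and pass over to the outer side of the lid.

drive_tool:
  motion:
    - [[-0.01,0,0,0,-1],[-0.02,0,0,0,-1],[-0.03,0,0,0,-1],[0,0,-0.03,0,-1],[0,0,-0.04,0,-1],[0,0,-0.04,0,-1],[0,0,-0.04,0,-1],[0,0,-0.04,0,-1],[0,0,-0.04,0,-1],[0,0,-0.02,0,-1]]

```text
time: 7.1
ee_pos: [0.4779, 0.0104, 0.3072]
ee_rot: [[0.99, -0.137, 0.008], [-0.137, -0.991, -0.001], [0.008, 0.0, -1.0]]
contact_force: [0.4, -0.8, 0.2]
grip_width: 0.0005
grip_force: 0.0
```

drive_tool:
  motion:
    - [[0.01,-0.02,0,0,-1],[0.02,-0.03,0,0,-1],[0.02,-0.03,0,0,-1],[0.02,-0.03,0,0,-1],[0.02,-0.03,0,0,-1],[0.02,-0.03,0,0,-1],[0.02,-0.03,0,0,-1],[0.02,-0.015,0,0,-1],[0.01,0,0,0,-1],[0,0,0,0,-1]]

```text
time: 8.1
ee_pos: [0.6652, 0.2019, 0.3019]
ee_rot: [[0.991, -0.137, 0.001], [-0.137, -0.991, 0.0], [0.001, -0.0, -1.0]]
contact_force: [-0.2, -0.6, 0.4]
grip_width: 0.0004
grip_force: 0.0
```

```bash
python3 -c "
from h import *;st()
import cv2
a=r.snapshot('side')[60:285,130:430];b=r.snapshot('top')[30:255,100:400]
cv2.imwrite('pics/m1.png',cv2.resize(np.vstack([a,b]),None,fx=1.33,fy=1.33))"
```

```text
t 8.1 local [0.0035 0.1738 0.3019] toolx yaw -0.13768303199541176 F [-0.08 -0.6   0.4 ] w 0.0003511056646830585
```

View pics/m1.png

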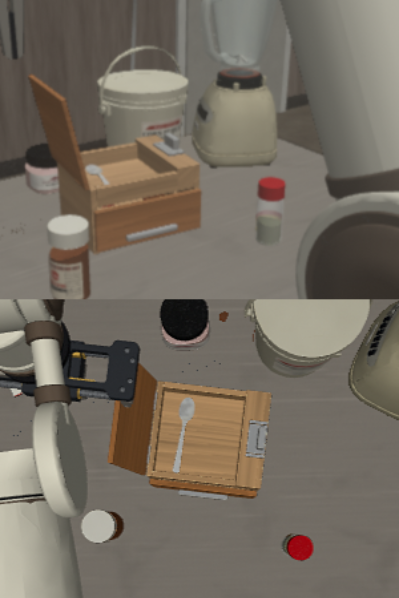

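```bash
python3 -c "
from h import *;import cv2
s=r.state();print(s['time'],s['joint_positions'],s['ee_pos'],proj('side',s['ee_pos']),proj('top',s['ee_pos']))
cv2.imwrite('pics/m2.png',np.hstack([cv2.resize(r.snapshot('side'),(400,300)),cv2.resize(r.snapshot('top'),(400,300))]))
print(r.state()['time'])"
```

```text
8.2 [1.20885122e-01 4.35308651e-01 1.08803702e+00 2.40476990e-04
 1.61776572e+00 1.82980904e+00] [0.66412718 0.20153583 0.30260783] (np.float64(140.4452452507059), np.float64(102.81356142763427)) (np.float64(157.2870341671695), np.float64(99.74896582613081))
8.3
```

View pics/m2.png

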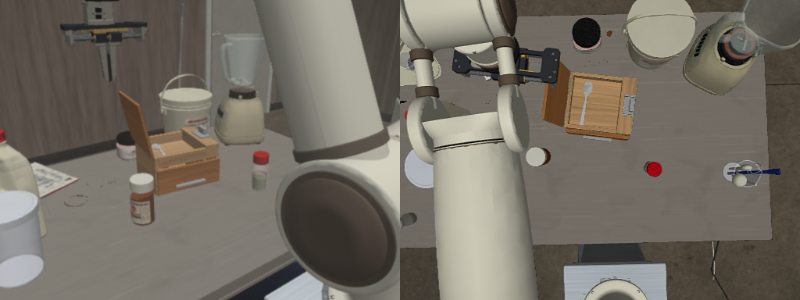

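The side view shows the gripper left of and above the lid, with its tip at about (138,103) in full-size pixels. The drawer is flush. I'll descend outside the lid, then push toward −y.

drive_tool:
  motion:
    - [[0,0,0.02,0,-1],[0,0,0.03,0,-1],[0,0,0.027,0,-1],[0,0.005,0,0,-1],[0,0.005,0,0,-1],[0,0.005,0,0,-1],[0,0.005,0,0,-1],[0,0.005,0,0,-1],[0,0.005,0,0,-1],[0,0.005,0,0,-1]]

```text
time: 9.3
ee_pos: [0.6599, 0.167, 0.2269]
ee_rot: [[0.991, -0.137, 0.002], [-0.137, -0.991, 0.001], [0.002, -0.001, -1.0]]
contact_force: [1.6, 2.2, 1.9]
grip_width: 0.0008
grip_force: 1.5
```

```bash
python3 -c "from h import *;st()"
```

```text
t 9.3 local [0.003  0.1386 0.2269] toolx yaw -0.13769925712490597 F [1.26 2.41 1.89] w 0.0007565255415496015
```

drive_tool:
  motion:
    - [[0,0.006,0,0,-1],[0,0.006,0,0,-1],[0,0.006,0,0,-1],[0,0.007,0,0,-1],[0,0.007,0,0,-1],[0,0.006,0,0,-1],[0,0.007,0,0,-1],[0,0.008,0.001,0,-1],[0,0.008,0.001,0,-1],[0,0,0,0,-1]]

```text
time: 10.3
ee_pos: [0.6506, 0.1049, 0.2232]
ee_rot: [[0.99, -0.139, -0.001], [-0.139, -0.99, -0.001], [-0.001, 0.001, -1.0]]
contact_force: [0.8, 0.4, 0.6]
grip_width: 0.0003
grip_force: 0.0
```

```bash
python3 -c "from h import *;st()"
```

```text
t 10.3 local [0.0023 0.0757 0.2232] toolx yaw -0.13922196800026357 F [0.71 0.45 0.58] w 0.00029354309904553605
```

drive_tool:
  motion:
    - [[0,0.007,0.003,0,-1],[0,0.007,0.003,0,-1],[0,0.007,0.003,0,-1],[0,0.007,0.004,0,-1],[0,0.007,0.005,0,-1],[0,0.006,0.005,0,-1],[0,0.006,0.005,0,-1],[0,0.006,0.006,0,-1],[0,0.005,0.006,0,-1],[0,0,0,0,-1]]

```text
time: 11.3
ee_pos: [0.6421, 0.0483, 0.182]
ee_rot: [[0.99, -0.138, -0.003], [-0.138, -0.99, 0.0], [-0.003, 0.0, -1.0]]
contact_force: [0.2, 0.2, 0.6]
grip_width: 0.0007
grip_force: 0.0
```

```bash
python3 -c "from h import *;st()"
```

```text
t 11.3 local [0.0018 0.0185 0.182 ] toolx yaw -0.13881020899300997 F [0.19 0.19 0.57] w 0.0006570934875858243
```

drive_tool:
  motion:
    - [[0,0.005,0.006,0,-1],[0,0.004,0.006,0,-1],[0,0.004,0.006,0,-1],[0,0.003,0.007,0,-1],[0,0.003,0.007,0,-1],[0,0.003,0.007,0,-1],[0,0.002,0.006,0,-1],[0,0.001,0.006,0,-1],[0,0.001,0.005,0,-1],[0,0,0.003,0,-1]]

```text
time: 12.3
ee_pos: [0.6393, 0.0228, 0.1241]
ee_rot: [[0.99, -0.138, -0.0], [-0.138, -0.99, -0.001], [-0.0, 0.001, -1.0]]
contact_force: [-0.9, -0.1, 1.5]
grip_width: 0.0003
grip_force: 0.7
```

```bash
python3 -c "from h import *;st()"
```

```text
t 12.3 local [ 0.0026 -0.0071  0.1241] toolx yaw -0.13803524969997102 F [-0.84 -0.21  1.5 ] w 0.00031445322904063717
```

drive_tool:
  motion:
    - [[0,0,0.002,0,-1],[0,0,0.002,0,-1],[0,0,0.002,0,-1],[0,0,0.001,0,-1],[0,0,0,0,-1]]

```text
time: 12.8
ee_pos: [0.6397, 0.0231, 0.1184]
ee_rot: [[0.991, -0.137, 0.001], [-0.137, -0.991, -0.0], [0.001, 0.0, -1.0]]
contact_force: [-1.8, -1.4, 4.1]
grip_width: 0.0006
grip_force: 2.3
```

drive_tool:
  motion:
    - [[0,0,0.001,0,-1],[0,0,0.001,0,-1],[0,0,0,0,-1]]

```text
time: 13.1
ee_pos: [0.6398, 0.0231, 0.1183]
ee_rot: [[0.991, -0.137, 0.001], [-0.137, -0.991, -0.001], [0.001, 0.001, -1.0]]
contact_force: [-6.8, -1.4, 13.2]
grip_width: 0.0005
grip_force: 6.9
```

```bash
python3 -c "from h import *;st()"
```

```text
t 13.1 local [ 0.0029 -0.0068  0.1183] toolx yaw -0.13769098223386841 F [-6.55 -2.36 13.16] w 0.0005115463117881988
```

The lid is flat: it stopped at 118 mm with the force rising. Now I go over the catch to its outer side.

drive_tool:
  motion:
    - [[0,0,-0.02,0,-1],[0,0,-0.03,0,-1],[0,0,-0.03,0,-1],[0,0.03,0,0,-1],[0,0.04,0,0,-1],[0,0.04,0,0,-1],[0,0.03,0,0,-1],[0,0,0,0,-1],[0,0,0.03,0,-1],[0,0,0.03,0,-1]]

```text
time: 14.1
ee_pos: [0.6212, -0.115, 0.1358]
ee_rot: [[0.99, -0.138, 0.003], [-0.138, -0.99, -0.0], [0.003, -0.0, -1.0]]
contact_force: [-0.4, 0.5, -0.4]
grip_width: 0.0004
grip_force: 0.0
```

```bash
python3 -c "
from h import *;st()
import cv2
a=r.snapshot('side')[60:285,130:430];b=r.snapshot('top')[30:255,100:400]
cv2.imwrite('pics/m3.png',np.hstack([cv2.resize(a,None,fx=1.33,fy=1.33),cv2.resize(b,None,fx=1.33,fy=1.33)]))"
```

```text
t 14.1 local [ 0.0036 -0.1461  0.1358] toolx yaw -0.13807676654540774 F [-0.48  0.41 -0.39] w 0.0003729447966338581
```

View pics/m3.png

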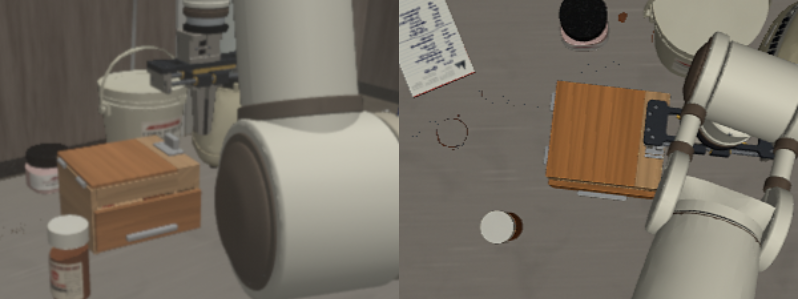

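The lid is shut flat, with the fingers just beyond the catch at about (200,110) in the side crop. I'll lower slightly and push the catch toward +y.

drive_tool:
  motion:
    - [[0,0,0.009,0,-1],[0,-0.012,0,0,-1],[0,-0.012,0,0,-1],[0,-0.004,0,0,-1],[0,-0.003,0,0,-1],[0,-0.003,0,0,-1],[0,-0.003,0,0,-1],[0,-0.003,0,0,-1],[0,-0.003,0,0,-1],[0,-0.003,0,0,-1]]

```text
time: 15.2
ee_pos: [0.6265, -0.0701, 0.1266]
ee_rot: [[0.99, -0.138, -0.0], [-0.138, -0.99, -0.001], [-0.0, 0.001, -1.0]]
contact_force: [-0.4, -2.7, 0.7]
grip_width: 0.0005
grip_force: 0.8
```

```bash
python3 -c "from h import *;st()"
```

```text
t 15.2 local [ 0.0026 -0.1009  0.1266] toolx yaw -0.13818503059427797 F [-0.02 -2.74  0.72] w 0.0005477527897518509
```

drive_tool:
  motion:
    - [[0,-0.003,0,0,-1],[0,-0.003,0,0,-1],[0,-0.003,0,0,-1],[0,-0.002,0,0,-1],[0,-0.002,0,0,-1],[0,-0.001,0,0,-1],[0,-0.001,0,0,-1],[0,0,0,0,-1]]

```text
time: 16.0
ee_pos: [0.6286, -0.0548, 0.1266]
ee_rot: [[0.991, -0.137, 0.0], [-0.137, -0.991, 0.0], [0.0, -0.0, -1.0]]
contact_force: [0.5, -1.2, 0.3]
grip_width: 0.0006
grip_force: 0.4
```

drive_tool:
  motion:
    - [[0,-0.001,0,0,-1],[0,-0.001,0,0,-1],[0,0,0,0,-1]]

```text
time: 16.3
ee_pos: [0.6289, -0.0529, 0.1266]
ee_rot: [[0.991, -0.137, 0.0], [-0.137, -0.991, 0.0], [0.0, -0.0, -1.0]]
contact_force: [-0.4, -2.0, -0.2]
grip_width: 0.0003
grip_force: 0.5
```

```bash
python3 -c "from h import *;st()"
```

```text
t 16.3 local [ 0.0026 -0.0835  0.1266] toolx yaw -0.13789816868788168 F [-0.08 -2.05 -0.19] w 0.0003060108980024155
```

Not at the stop yet, so I'll continue until the force rises.

drive_tool:
  motion:
    - [[0,-0.001,0,0,-1],[0,-0.001,0,0,-1],[0,-0.001,0,0,-1],[0,0,0,0,-1]]

```text
time: 16.7
ee_pos: [0.6293, -0.0498, 0.1266]
ee_rot: [[0.991, -0.137, 0.0], [-0.137, -0.991, 0.0], [0.0, -0.0, -1.0]]
contact_force: [1.0, -1.8, -0.7]
grip_width: 0.0
grip_force: 0.5
```

drive_tool:
  motion:
    - [[0,-0.001,0,0,-1],[0,-0.001,0,0,-1],[0,0,0,0,-1]]

```text
time: 17.0
ee_pos: [0.6294, -0.0493, 0.1267]
ee_rot: [[0.99, -0.138, -0.0], [-0.138, -0.99, -0.002], [0.0, 0.002, -1.0]]
contact_force: [0.1, -5.7, -0.5]
grip_width: 0.0008
grip_force: 2.8
```

```bash
python3 -c "from h import *;st()"
```

```text
t 17.0 local [ 0.0027 -0.0799  0.1267] toolx yaw -0.13810659541028056 F [ 0.89 -5.61 -0.5 ] w 0.0007872977370386555
```

drive_tool:
  motion:
    - [[0,-0.001,0,0,-1],[0,-0.001,0,0,-1],[0,0,0,0,-1]]

```text
time: 17.3
ee_pos: [0.6294, -0.0491, 0.1267]
ee_rot: [[0.99, -0.138, -0.001], [-0.138, -0.99, -0.005], [-0.0, 0.005, -1.0]]
contact_force: [-1.4, -10.7, -0.1]
grip_width: 0.0005
grip_force: 5.4
```

drive_tool:
  motion:
    - [[0,0.01,0,0,-1],[0,0.02,0,0,-1],[0,0.02,0,0,-1],[0,0,-0.03,0,-1],[0,0,-0.04,0,-1],[0,0,-0.04,0,-1],[-0.03,0.03,0,0,-1],[-0.03,0.03,0,0,-1],[-0.03,0.04,0,0,-1],[-0.03,0.04,0,0,-1]]

```text
time: 18.3
ee_pos: [0.4836, -0.2179, 0.2367]
ee_rot: [[0.991, -0.136, 0.001], [-0.136, -0.991, 0.001], [0.001, -0.001, -1.0]]
contact_force: [0.5, -1.1, 0.8]
grip_width: 0.0005
grip_force: 0.0
```

drive_tool:
  motion:
    - [[-0.03,0.04,0,0,-1],[-0.03,0.04,0,0,-1],[-0.03,0.04,0,0,-1],[-0.02,0.03,0,0,-1],[0,0,0,0,-1],[0,0,0,0,-1]]

```text
time: 18.9
ee_pos: [0.3552, -0.3511, 0.2366]
ee_rot: [[0.99, -0.139, 0.001], [-0.139, -0.99, 0.001], [0.001, -0.001, -1.0]]
contact_force: [0.6, 0.1, 0.7]
grip_width: 0.0007
grip_force: 0.0
```

```bash
python3 -c "
from h import *;st()
import cv2
a=r.snapshot('side')[110:290,130:350];b=r.snapshot('top')[60:240,150:350]
cv2.imwrite('pics/m4.png',np.hstack([cv2.resize(a,(400,327),interpolation=2),cv2.resize(b,(363,327),interpolation=2)]))"
```

```text
t 18.9 local [-0.2273 -0.4166  0.2366] toolx yaw -0.13950674107780361 F [0.62 0.16 0.68] w 0.0006932105748704383
```

View pics/m4.png

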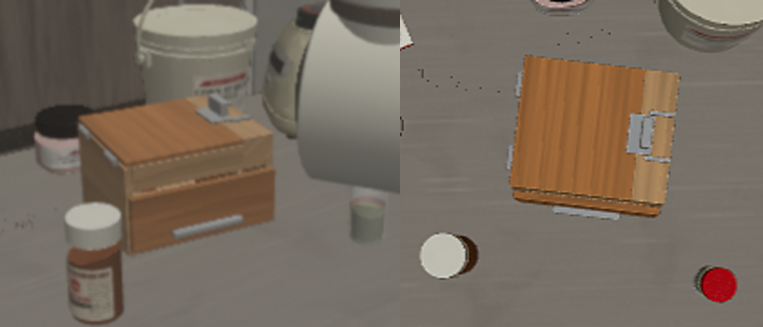

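The drawer is flush, the lid is flat, and the catch overlaps the lid at about (640,132) in the top crop. Both jars beside the chest are where they were.

```bash
python3 -c "from cell import r;print(r.sign_off())"
```

```text
the job is handed in; nothing more can be done
None
```

The chest is closed and the job is handed in at about 19 s: the drawer was pushed home, then the lid flat, then the catch fully across. The two jars beside the chest did not move. The jars in the drawer and the spoon in the tray were out of sight once it was shut, so I could not check them directly.

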